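# Close the overfilled fittings box

### The arm

A 6-joint arm with a two-finger parallel gripper is mounted at the origin on the work surface. World frame = base frame: x ahead of the robot, y to its left, z up, the work surface at z = 0. Lengths are in mm, angles in rad, forces in N, time in s.
With the tool pointing down it reaches from about 350 to 850 mm from the base axis. Payload 8.1 kg.
Tool frame: the origin (TCP) lies midway between the tips of the shut fingers; the grasp point (between the pads) lies 19 mm behind it; z points along the fingers, y is the line along which they close (so a half turn about z gives the same grasp; the last joint's range is limited). The gripper opens to 85 mm and grips with 20 to 120 N. Pads are 22 mm wide; open, the fingers measure 114 mm over their backs; the gripper's body (76 mm by 85 mm) begins 54 mm behind the grasp point. The pads swing forward as they close: fully open they stand 13 mm farther back than shut.
Start: joints at [1.084, 0.13, 1.488, -0, 1.523, -0.085], TCP at [234.625, 552.229, 231.292] pointing down, gripper open.
Joint ranges: [-2.96, 2.96], [-0.89, 2.26], [0.02, 2.5], [-1.34, 4.48], [0, 2.73], [-2.66, 2.66]. Speed limits (rad/s): [2.39, 2.39, 2.79, 3.14, 3.14, 3.14].

### API

Orientations are given as a rotation vector (axis times angle).
In Python, from workcell import move_pose, move_l, move_j, release, clamp, wait, solve_ik, get_image, MotionError, hand_in, get_t, get_qpos, get_qvel, get_joint_efforts, get_ee_pos, get_tcp_rot, get_force, get_torque, get_opening, get_finger_force gives the robot as it stands. Calls block until the motion is done:
- move_pose(position, orientation): joint-space move of the TCP to a pose.
- move_l(position, ori=None, velocity=150): straight line of the TCP; ori=None keeps the orientation; velocity is the mean speed in mm/s.
- move_j(angles): joint-space move.
- release() and clamp(): open the fingers fully, or close them until they stop; the grip force is fixed at half the most.
- wait(seconds).
- solve_ik(position, orientation): joint angles nearest the present ones, or None.
- get_image(name): name is "side" or "top" or "wrist"; returns a dict with "color" (384x512x3 uint8, red, green, blue), "z_map" (384x512 float32, mm along the optical axis (not along the pixel's ray), 0 where there is no reading), "vfov" (degrees; the focal length in pixels is half the picture's height over the tangent of half this angle, whatever the lens; pixels are square), "cx", "cy" (the principal point, pixels), "k1" (the pictures are not rectified: a ray, as slopes to the right and down, at radius r is drawn at 1 + k1 r^2 times it, then the intrinsics apply), "eye" and "orientation" of the camera in the world; the wrist camera has in their place "T_tool_cam" (4x4, takes a point from camera to tool coordinates, whose origin is the TCP and whose axes are the flange's). Camera axes: x right, y down, z forward; pixel columns grow to the right and rows downward; lengths in mm; the calibration is good to about 2 mm. A picture is of the moment at which its call begins: read the wrist's pose just before it.
A pose or a line that the arm cannot do raises MotionError and nothing moves.
- hand_in(): hands the job in; it is judged then, once.
Readings, each from a call of its own:
- get_t(): time.
- get_qpos(): joint angles.
- get_qvel(): joint speeds.
- get_joint_efforts(): joint torques, N m.
- get_ee_pos(): TCP position.
- get_tcp_rot(): TCP orientation.
- get_force(): force on the tool from outside, world axes, zero at the start.
- get_torque(): the same for the moment, N m.
- get_opening(): finger opening in mm.
- get_finger_force(): force on a finger pad.
Only numpy, scipy, OpenCV 4.12 (cv2) and the standard library are available. Lean on these libraries where they do the work, as an engineer would, in place of code of your own. Each camera call takes 0.05 s, during which the arm holds its last target. There are 200 camera calls.

### The job

The blue parts box on the shop counter cannot be closed because one of its three brass fittings is too long and stands up past the rim. Take the long fitting out and stand it upright in the red tray, then put the blue lid on the box so that it is fully seated, level, with its lip down inside the rim.

Things in the scene. Friction and masses are not known exactly. Their poses are not given: they have to be found in the camera images.
- box: Blue open parts box, fixed; 170 (x) x 130 (y) x 55 high, walls and floor 5, yellow fill line inside 42 up. Origin: centre of underside, z up. Three loose brass fittings stand in it in a row along its x, about 50 apart, in any order: two short (30 high), which fit below the line, and the long one. Sizes in mm.
- long_fitting: Long brass fitting, loose, upright in the box, reaching about 50 above its rim: foot 38 diameter x 12, then a round barrel 29 diameter, 100 high in all, 0.2 to 0.35 kg. Origin: centre of the foot's underside, z up the barrel. Grip the barrel 75 to 90 above the foot to keep the fingers above the box rim.
- lid: Loose blue lid, right way up on the counter, 0.2 to 0.4 kg: plate 194 (x) x 154 (y) x 6; lip below 140 x 96, 10 deep, 10 to 12 play in the box mouth; black handle bar on top 70 (x) x 18 (y) x 36 high. Origin: centre of lip's underside, z up; plate top at 16, handle top at 52. Long side along the box's, either way round; seated, origin 45 above the box's. Not the small orange lid.
- tray: Red open tray, fixed to the counter, 170 (its x) x 130 (its y) x 28 high, walls and floor 4 thick, empty. Origin: centre of its underside, z up.
Not all that is in view belongs to the job. What is shaped like the box but green, pink or white is not meant.

How it is judged:
By the outcome, as a careful person would: the job done as asked, in the order asked, and still so for the second after the job is handed in, with the robot touching nothing.
It also fails if it takes over 61 s, if anything falls off the work surface, if the arm or the gripper's body presses on something with over 40 N, if the wrist force passes 120 N, or if a joint passes its speed limit or range.

## Working session

There is one attempt and no reset: what is moved stays moved. The work goes in short steps, each a Python script; the robot and the scene stay as the last script left them, time stands still between calls to the robot, and variables do not carry over. Pictures are saved under pics/ and viewed, at most 10 in all, crops included, and the job is handed in when it is done.

```bash
mkdir -p pics; cat > h.py <<'E'
import numpy as np, cv2
from workcell import *
from scipy.spatial.transform import Rotation as R
def grab(name):
    p=np.array(get_ee_pos());r=np.array(get_tcp_rot());im=get_image(name)
    if 'T_tool_cam' in im:
        T=np.eye(4);T[:3,:3]=R.from_rotvec(r).as_matrix();T[:3,3]=p;T=T@np.array(im['T_tool_cam'])
    else:
        T=np.eye(4);o=np.array(im['orientation'],float)
        T[:3,:3]=o if o.shape==(3,3) else R.from_rotvec(o).as_matrix();T[:3,3]=im['eye']
    im['T']=T;return im
def cloud(im):
    z=im['z_map'];h,w=z.shape;f=h/2/np.tan(np.radians(im['vfov'])/2)
    v,u=np.mgrid[:h,:w].astype(float)
    K=np.array([[f,0,im['cx']],[0,f,im['cy']],[0,0,1.]])
    s=cv2.undistortPoints(np.stack([u.ravel(),v.ravel()],1)[:,None],K,np.array([im['k1'],0,0,0.])).reshape(h,w,2)
    P=np.dstack([s[...,0]*z,s[...,1]*z,z])@im['T'][:3,:3].T+im['T'][:3,3]
    P[z==0]=np.nan;return P
def save(n,c,s=1):
    cv2.imwrite(n,cv2.resize(c[...,::-1],None,fx=s,fy=s,interpolation=cv2.INTER_CUBIC))
E
python3 - <<'E'
from h import *
import pickle
d={n:grab(n) for n in('side','top')}
pickle.dump(d,open('d.pkl','wb'))
for n in d: print(n,d[n]['eye'],d[n]['orientation'],d[n]['k1'])
save('pics/both.png',np.vstack([d['top']['color'][:, :],d['side']['color']])[:, :],0.78)
save('pics/top.png',d['top']['color'],1.5);save('pics/side.png',d['side']['color'],1.5)
print(get_t())
E
```

```text
side [  32.77433063 -862.2001706   819.02296152] [-2.23328774  0.59379872 -0.26508966] -0.07745354732226799
top [ 236.15534596 -110.2374977  1076.50446563] [-2.06284146  2.16819777 -0.22443598] -0.08210361702273165
0.1
```

View pics/top.png

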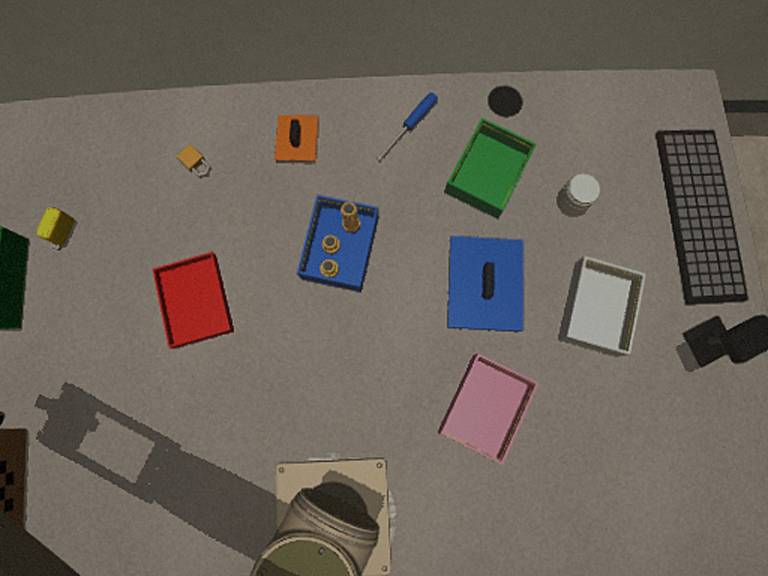

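View pics/side.png

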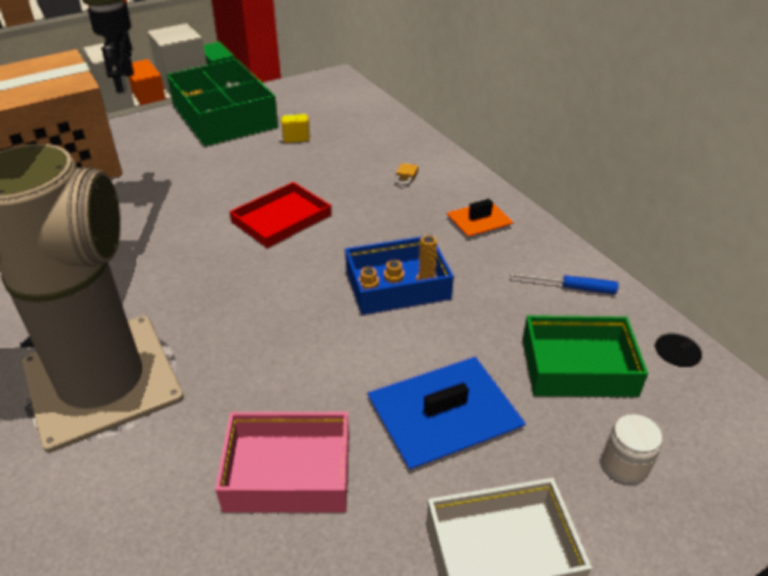

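Top view at 1.5×: the box is at (340,243), with the long fitting's head at (349,210) and two short ones at (331,243) and (329,268). The blue lid with the black handle is at (487,283) and the red tray at (193,300).
Candidates:
- **Box-shaped:** blue (340,243), green (490,167), pink (488,408), white (605,305). Only the blue one holds the three fittings.
- **Lids:** blue (487,283) and orange (297,138). The blue large one fits the description.
- **Fittings:** the one at (349,210) stands past the rim in the side view at (428,257), so it is the long one.

```bash
python3 - <<'E'
from h import *
import pickle
d=pickle.load(open('d.pkl','rb'))
def rect(Q):
    (c,s,a)=cv2.minAreaRect(Q[:,:2].astype(np.float32)); 
    if s[0]<s[1]: a+=90;s=s[::-1]
    return np.round(c,1),np.round(s,1),round((a+90)%180-90,1)
for n in d:
    im=d[n];P=cloud(im);c=im['color'].astype(float);r,g,b=c[...,0],c[...,1],c[...,2];z=P[...,2]
    X=P[...,0];Y=P[...,1];near=np.isfinite(z)&(np.hypot(X,Y)<850)&(X>250)
    blue=near&(b>1.6*r)&(b>1.3*g);red=near&(r>2.5*g)&(r>2.5*b)
    k=np.ones((2,2),np.uint8)
    for nm,m in(('blue',blue),('red',red)):
        N,L,st,_=cv2.connectedComponentsWithStats(m.astype(np.uint8))
        for i in range(1,N):
            if st[i,4]<300: continue
            Q=P[L==i];zt=np.percentile(Q[:,2],97);T=Q[abs(Q[:,2]-zt)<5]
            print(n,nm,st[i,:4],'ztop',zt.round(1),'rect top',*rect(T),len(T))
    br=near&(r>1.35*b)&(g>1.1*b)&(X<760)&(z>20)
    N,L,st,_=cv2.connectedComponentsWithStats(br.astype(np.uint8))
    for i in range(1,N):
        if st[i,4]<40: continue
        Q=P[L==i];zt=np.percentile(Q[:,2],95);T=Q[Q[:,2]>zt-6]
        print(n,'brass',st[i],'z',zt.round(1),'c',np.median(T,0).round(1),rect(T)[:2])
    dk=near&(c.max(2)<45)&(z>35)&(z<80)&(Y<-100)&(Y>-450)
    N,L,st,_=cv2.connectedComponentsWithStats(dk.astype(np.uint8))
    for i in range(1,N):
        if st[i,4]<60: continue
        Q=P[L==i];zt=np.percentile(Q[:,2],90);T=Q[abs(Q[:,2]-zt)<5];print(n,'dark',st[i],zt.round(1),rect(T))
    sv=c.astype(np.uint8)
save('pics/crop.png',np.hstack([d['top']['color'][110:240,180:360],d['side']['color'][140:270,210:390]]),2.2)
E
```

```text
side blue [230 158  72  52] ztop 55.2 rect top [541.7 -33.8] [171.5 136.3] -14.3 357
side blue [245 238 105  75] ztop 20.4 rect top [ 446.2 -335.3] [194. 153.] -6.1 2317
side red [154 121  66  44] ztop 28.4 rect top [441.7 274.2] [171.6 134.8] 13.1 276
side brass [187  77  20  15 243] z 64.1 c [606.9 566.5  62.1] (array([610. , 567.4]), array([64.2, 34.2]))
side brass [154 122  66  39 379] z 29.3 c [433.6 263.1  26.5] (array([441.6, 274.3]), array([171.6, 135.1]))
side brass [278 157  14  29 295] z 105.3 c [585.8 -63.  104.4] (array([587.5, -61.8]), array([27.1, 27.1]))
side brass [257 174  11  10  80] z 36.6 c [542.1 -20.4  34.1] (array([544.4, -18.3]), array([28. , 25.2]))
side brass [240 178  11  12  82] z 36.5 c [490.6 -15.1  34.6] (array([493. , -12.7]), array([26.8, 25.2]))
side brass [354 213  47   5 195] z 49.0 c [ 700.9 -295.7   45.7] (array([ 707.7, -299.7]), array([120.4,  20.2]))
side brass [205 279  25   3  71] z 46.8 c [ 274.9 -288.7   43.1] (array([ 272.8, -285.3]), array([54. ,  9.1]))
side brass [290 323  99  54 545] z 48.8 c [ 439.8 -521.4   45.6] (array([ 422.7, -5
[... 513 characters left out ...]
 65.3 c [604.2 574.3  62.8] (array([607.2, 573.9]), array([62.3, 32.9]))
top brass [215 157  10  10  54] z 37.8 c [545.3 -13.8  34.4] (array([543.9, -13.3]), array([25.2, 24. ]))
top brass [127 168  18  15  45] z 31.0 c [523.3 232.4  27.7] (array([519.9, 239.7]), array([67.5, 33.6]))
top brass [214 173  10  10  54] z 36.7 c [492.5  -9.2  34.7] (array([492.9,  -9.7]), array([27.3, 24.4]))
top brass [391 174  36  60 143] z 46.2 c [ 396.6 -616.    43.6] (array([ 393.5, -612.6]), array([191.4,  91.5]))
top brass [105 192   9  38  55] z 29.3 c [401.  330.   26.6] (array([404.8, 331. ]), array([115.4,   5.5]))
top dark [322 175   7  23 107] 53.3 (array([ 444.7, -331.5]), array([67.1, 15.4]), -5.0)
```

View pics/crop.png

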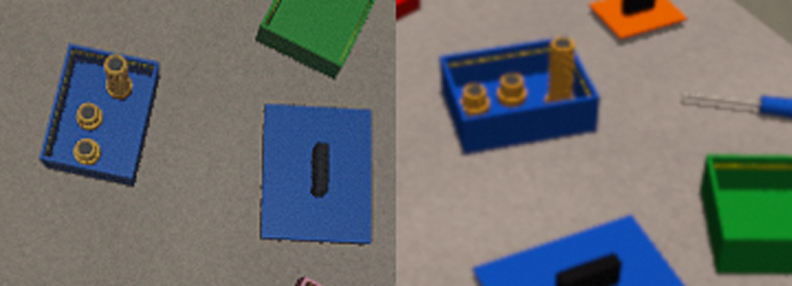

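The crop confirms it: the long fitting is the one at the far end of the blue box, and the plain blue plate with the black bar is the lid. Heights (55, 105, 28, 52) and sizes match the given ones. Next I hover over the fitting and refine with the wrist camera.

```bash
cat >> h.py <<'E'
def down(deg): return (R.from_euler('z',deg,degrees=True)*R.from_rotvec([np.pi,0,0])).as_rotvec()
def rect(Q):
    (c,s,a)=cv2.minAreaRect(Q[:,:2].astype(np.float32))
    if s[0]<s[1]: a+=90;s=s[::-1]
    return np.round(c,1),np.round(s,1),round((a+90)%180-90,1)
E
python3 - <<'E'
from h import *
print(R.from_rotvec(get_tcp_rot()).as_matrix().round(2).tolist())
for a in(-14.8,165.2): print(a,solve_ik([587,-60,220],down(a)),solve_ik([440,274,200],down(a)))
move_pose([587,-60,220],down(-14.8))
im=grab('wrist');P=cloud(im);c=im['color'].astype(float);r,b=c[...,0],c[...,2];z=P[...,2]
T=P[(z>98)&(z<112)];print('top',len(T),rect(T),T.mean(0))
m=(z>50)&(z<60)&(b>1.5*r);print('rim',rect(P[m]),m.sum(),get_t())
save('pics/w1.png',im['color'],1)
E
```

```text
[[-0.92, 0.39, -0.0], [0.39, 0.92, -0.0], [0.0, -0.0, -1.0]]
-14.8 [-1.88741210e-01  1.08877864e-01  1.53202603e+00 -4.44089210e-16
  1.50068876e+00  1.64036385e+00] [ 4.58025060e-01 -7.49163023e-02  1.75458207e+00 -4.44089210e-16
  1.46192688e+00  2.28713012e+00]
165.2 [-0.18874121  0.10887786  1.53202603  0.          1.50068876 -1.50122881] [ 4.58025060e-01 -7.49163023e-02  1.75458207e+00 -4.44089210e-16
  1.46192688e+00 -8.54462538e-01]
top 914 (array([589.5, -60.4]), array([29.5, 29. ]), 70.1) [590.17152868 -60.4928632  104.49495196]
rim (array([ 598.4, -139. ]), array([432.6, 322.8]), 83.3) 3188 2.6583
```

View pics/w1.png

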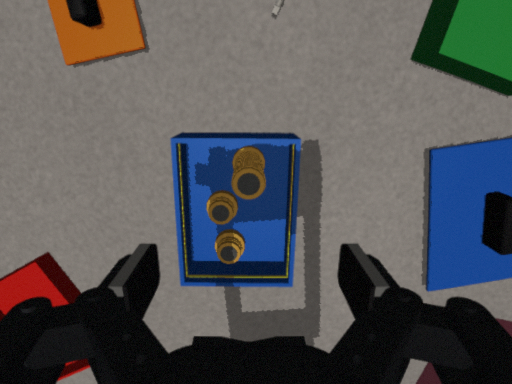

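The wrist view shows the long fitting's top at (249,180), between the open fingers, with the box unobstructed. I'm grasping it now.

```bash
python3 - <<'E'
from h import *
im=grab('wrist');P=cloud(im);c=im['color'].astype(float);r,b=c[...,0],c[...,2];z=P[...,2]
m=(z>51)&(z<60)&(b>1.5*r)&(np.hypot(P[...,0]-541,P[...,1]+33)<125);print('rim',rect(P[m]),m.sum())
o=down(-14.8)
move_l([588.5,-60.2,68],o,150)
clamp();print('open',get_opening(),get_finger_force(),get_force())
move_l([588.5,-60.2,85],None,60);print(get_opening(),get_force())
move_l([588.5,-60.2,200],None,150);print(get_opening(),get_force())
im=grab('wrist');save('pics/w2.png',im['color'],1)
im=grab('side');P=cloud(im);c=im['color'].astype(float)
print(get_t())
E
```

```text
rim (array([542.2, -33.7]), array([171. , 130.6]), -15.2) 2720
open 27.716005808136885 58.91720116138458 [-0.52387482  1.32981384  3.82972293]
27.68047794281163 [-0.54749231  0.20924958 -4.17703444]
27.620342968561076 [-0.38437421  0.02761943 -4.20601184]
5.8917
```

View pics/w2.png

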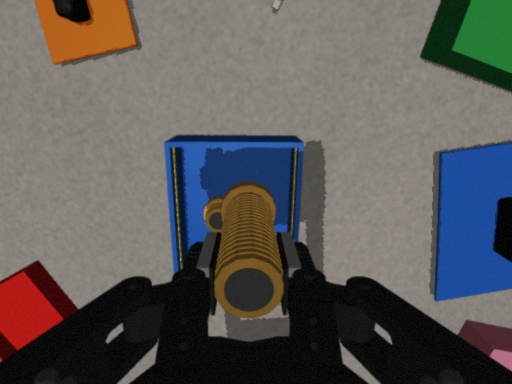

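The fitting is held straight between the pads, clear of the box. I'm placing it in the tray at (440,274).

```bash
python3 - <<'E'
from h import *
o=down(-14.8)
move_pose([440,274,200],o);wait(.2);f0=get_force()[2]
im=grab('wrist');P=cloud(im)
move_l([440,274,72],None,150)
z=72
while z>63:
    z-=1;move_l([440,274,z],None,20)
    if get_force()[2]-f0>3: break
print('contact z',z,get_force()[2]-f0,get_opening())
release();wait(.3);move_l([440,274,220],None,150)
im=grab('wrist');save('pics/w3.png',im['color'],1);P=cloud(im);zz=P[...,2]
T=P[(zz>96)&(zz<112)&(np.hypot(P[...,0]-440,P[...,1]-274)<60)];print(len(T),rect(T),T.mean(0),get_t())
E
```

```text
contact z 67 4.56317467341544 27.75919522403695
914 (array([441.1, 273.9]), array([30. , 28.8]), 67.5) [441.84921544 273.8186162  103.492851  ] 11.875
```

View pics/w3.png

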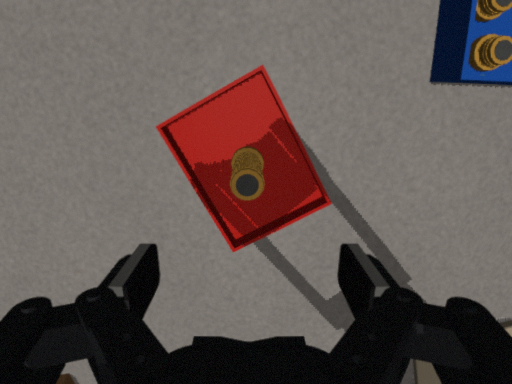

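The fitting stands upright near the tray's centre (head at (247,185)). Now the lid.

```bash
python3 - <<'E'
from h import *
print(solve_ik([445,-334,220],down(-6)),solve_ik([542,-34,150],down(-15)))
move_pose([445,-334,220],down(-6))
im=grab('wrist');P=cloud(im);c=im['color'].astype(float);r,b=c[...,0],c[...,2];z=P[...,2]
n=np.hypot(P[...,0]-445,P[...,1]+334)<135
m=n&(z>8)&(z<25)&(b>1.5*r);q=rect(P[m]);print('plate',q,np.median(P[m][:,2]))
k=n&(z>45)&(z<60);h=rect(P[k]);print('handle',h)
save('pics/w4.png',im['color'],1)
c0=(np.array(q[0])+np.array(h[0]))/2;a=(q[2]+h[2])/2
assert abs(np.array(q[0])-h[0]).max()<5 and abs(a+6)<3
x,y=c0;o=down(a)
move_l([x,y,90],o,200);move_l([x,y,23],None,80)
clamp();wait(.1);print(x,y,a,'open',get_opening(),get_finger_force(),get_force())
move_l([x,y,40],None,60);print(get_opening(),get_force(),get_torque());move_l([x,y,180],None,150)
print(get_opening(),get_force(),get_torque(),get_t())
im=grab('wrist');save('pics/w5.png',im['color'],1)
im=grab('top');P=cloud(im);c=im['color'].astype(float);n=(np.hypot(P[...,0]-x,P[...,1]-y)<150)&(c[...,2]>1.5*c[...,0])&(P[...,2]>100)
Q=P[n]
if len(Q)>50: 
    A=np.c_[Q[:,:2]-[x,y],np.ones(len(Q))];print('plane',np.linalg.lstsq(A,Q[:,2],rcond=None)[0],len(Q),rect(Q))
E
```

```text
[-7.36011050e-01  1.81717914e-02  1.62661249e+00 -4.44089210e-16
  1.49680837e+00  9.39505032e-01] [-1.57068393e-01  3.01727939e-02  1.74424039e+00 -4.44089210e-16
  1.36717947e+00  1.67552732e+00]
plate (array([ 447.2, -334.1]), array([192.9, 153.6]), -6.0) 15.699111140483012
handle (array([ 446.7, -334.1]), array([70.2, 17.5]), -5.5)
446.95 -334.1 -5.75 open 16.550015159347154 60.207520723342896 [-0.38604936  0.37837249  3.8969248 ]
17.11758593755271 [-0.26779085  1.0283584  -4.26010443] [0.06809035 0.03293731 0.02533289]
17.157465064941338 [ 0.65412015 -0.0664857  -3.99730919] [0.05679639 0.04339562 0.03996278] 18.125
plane [ -0.22245602   0.30042253 172.15282009] 1299 (array([ 425.9, -315.8]), array([234.2, 187.9]), -24.4)
```

View pics/w5.png

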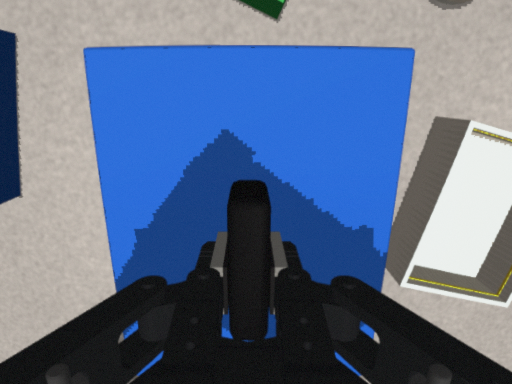

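The lid is gripped by the handle and looks level. I'll check the tilt with wrist depth, then carry it over the box.

```bash
python3 - <<'E'
from h import *
from cv2 import erode
X,Y=542.0,-33.7; A=-15.1
print(get_ee_pos(),R.from_rotvec(get_tcp_rot()).as_euler('xyz',degrees=True))
move_pose([X,Y,180],down(A));wait(.3)
im=grab('wrist');P=cloud(im);c=im['color'].astype(float)
m=(c[...,2]>1.5*c[...,0])&(abs(P[...,2]-172)<30)&(np.mgrid[:384,:512][0]<230)
m=cv2.erode(m.astype(np.uint8),np.ones((5,5)))>0
Q=P[m]-[X,Y,0];B=np.c_[Q[:,:2],np.ones(len(Q))];print('plane',np.linalg.lstsq(B,Q[:,2],rcond=None)[0],len(Q))
# edges in lid frame
L=Q[:,:2]@R.from_euler('z',A,degrees=True).as_matrix()[:2,:2]
print('lid frame max x',np.percentile(L[:,0],99.8),'y at x>70',np.percentile(L[L[:,0]>70,1],[.3,99.7]),get_t())
im=grab('side');save('pics/s2.png',im['color'],1.5)
print(get_force(),get_torque())
E
```

```text
[ 446.22139111 -333.49259819  178.33804379] [-1.79908119e+02  1.27448778e-01 -5.75363212e+00]
plane [-5.28142362e-05 -3.93953217e-04  1.72328214e+02] 48201
lid frame max x 95.79532961745942 y at x>70 [-76.08858882  72.68010062] 19.775
[-0.19188691  0.24831503 -3.47719713] [-0.05420389  0.02412093 -0.01257847]
```

View pics/s2.png

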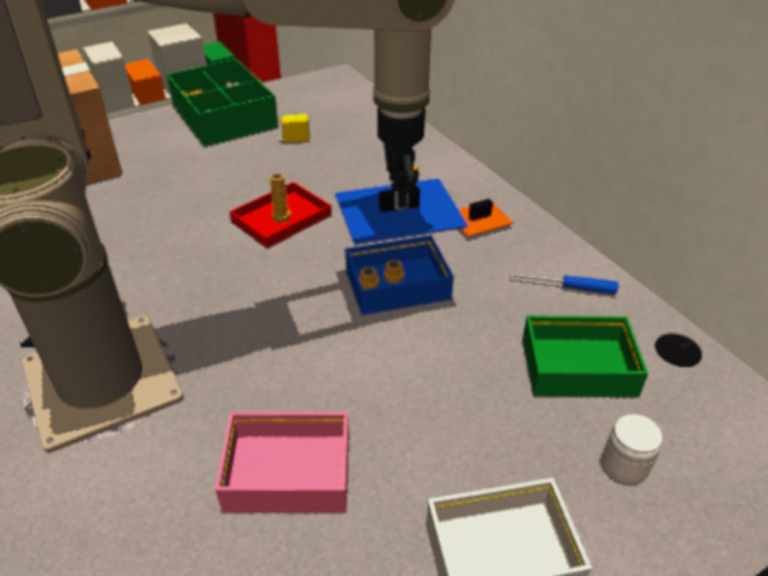

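The lid is level over the box, the fitting stands upright in the tray, and both short fittings are still standing. I'm lowering the lid with a force guard.

```bash
python3 - <<'E'
from h import *
X,Y=542.0,-33.5
f0=get_force()[2]
move_l([X,Y,86],None,120);z=86
while z>65:
    z-=1;move_l([X,Y,z],None,20)
    f=get_force()
    if f[2]-f0>5: break
print('stop',z,f,f0,get_ee_pos())
P=cloud(grab('wrist'));v,u=np.mgrid[:384,:512]
Q=P[(v<200)&(v>70)&(u>150)&(u<350)];Q=Q[abs(Q[:,2]-61)<15]
print('plate z',np.median(Q[:,2]),get_t())
E
```

```text
stop 67 [-5.4818275  -0.54494532  9.30721366] -3.477197126458321 [542.30055253 -33.54918107  68.30079922]
plate z 60.70715841149453 25.5583
```

The lid stopped at the expected seated height (TCP about 68, plate top about 61). Releasing and checking.

```bash
python3 - <<'E'
from h import *
release();wait(.3);move_l([542,-33.5,240],None,150)
im=grab('wrist');P=cloud(im);c=im['color'].astype(float)
m=(c[...,2]>1.5*c[...,0])&(P[...,2]>50)&(P[...,2]<75)&(np.hypot(P[...,0]-542,P[...,1]+33)<135);Q=P[m]
print('plate',rect(Q));Q=Q-[542,-33.5,0];print('plane',np.linalg.lstsq(np.c_[Q[:,:2],np.ones(len(Q))],Q[:,2],rcond=None)[0])
move_pose([420,-200,300],down(-15))
im=grab('side');save('pics/s3.png',im['color'],1.5);print(get_t())
E
```

```text
plate (array([542.6, -34.1]), array([192.9, 153.5]), -15.3)
plane [ 2.82135763e-05 -4.54884780e-05  6.06819902e+01]
28.7917
```

View pics/s3.png

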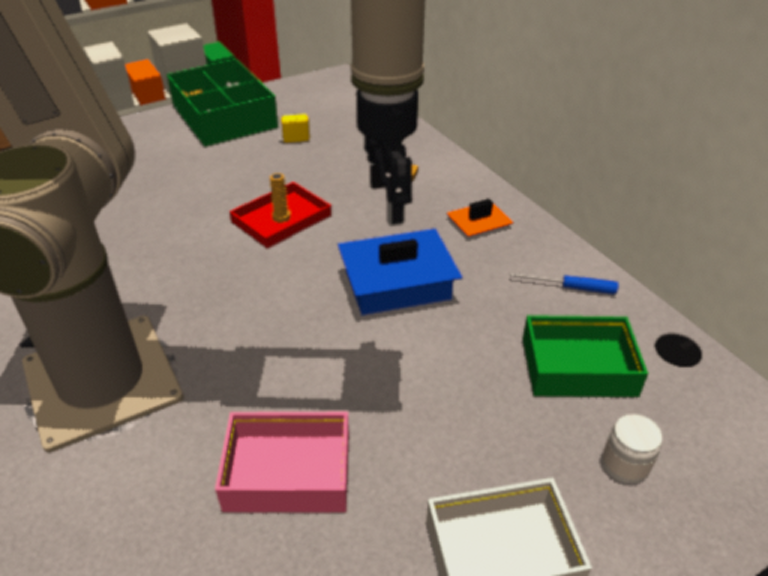

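The lid (398,265) is seated level at 60.7 mm and aligned with the box. The fitting (280,200) is upright in the tray, and the robot is clear of everything.

```bash
python3 -c "
from workcell import *
print(hand_in())"
```

```text
the job is handed in; nothing more can be done
None
```

The job is handed in: the long fitting stands upright in the red tray and the blue lid is fully seated and level on the box, at about 29 s of the 61 s allowed.

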